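Load the slide tray on the warming bar

ROBOT

A 7-joint arm with a two-finger parallel gripper is mounted at the origin on the work surface. World frame = base frame: x ahead of the robot, y to its left, z up, the work surface at z = 0. Lengths are in m, angles in rad, forces in N, time in s.
With the tool pointing down it reaches from about 0.4 to 0.875 m from the base axis. Payload 19.3 kg.
Tool frame: the origin (TCP) lies at the very end of the fingers, on their centre line; the grasp point (between the pads) lies env.grip_point_offset behind it (env.grip_point_offset is the distance from the TCP to the grasp point, in m); z points along the fingers, x is the direction in which the jaws open and shut, and the axes are right-handed (so a half turn about z gives the same grasp; the last joint's range is limited). The gripper opens to 85 mm and grips with 20 to 120 N. Pads are 22 mm wide; open, the fingers measure 114 mm over their backs; the gripper's body (76 mm by 85 mm) begins 54 mm behind the grasp point. The pads swing forward as they close: fully open they stand 13 mm farther back than shut.
Start: joints at [1.19, 0.521, -0.036, 1.599, 0.021, 1.021, -0.113], TCP at [0.191, -0.595, 0.231] pointing down, gripper open.
Joint ranges: [-2.91, 2.91], [-0.3, 2.13], [-1.5, 1.42], [0.17, 2.43], [-1.26, 4.41], [0.16, 1.93], [-2.52, 2.52]. Speed limits (rad/s): [1.89, 1.89, 2.39, 2.39, 3.01, 3.01, 3.01].

INTERFACE

Orientations are given as a rotation vector (axis times angle).
In Python, from rig import env, eyes, close_job, finder gives the robot as it stands.
- The arm moves only by the shell command python3 -m jog 'ROWS' [FORCE]. ROWS is JSON, a list of rows, each a list of 7 numbers: the shift along the tool's x, y, z in mm, then the turn, a rotation vector about the tool's x, y, z in rad, then the finger opening in mm, from 0 to 85.4. In form: [[dx, dy, dz, ax, ay, az, gripper], ...]. A call has exactly 10 rows; each row shifts and turns the commanded pose from where the row before left it, along the tool's axes as they then stand; what a row does not reach is not made up. A row lasts 1/10 s, in which the tool goes at most 50 mm and 8.59 degrees, less where a joint would pass 70% of its speed; a pose out of reach is approached as far as the arm can. A call with a gripper value outside its range is refused whole. The fingers move at their own pace and stop on an object; FORCE is the grip in N (left out, the last holds). Time passes only in rows, so rows that do not move let the fingers close, or fill a call up. It gives the time, the measured TCP pose, the force and the opening at its end, in the units of the state.
- env.sense(): the state, without advancing time (a new reading comes with each control period).
- eyes.camera(name): name is "side" or "top" or "wrist"; returns a dict with "image" (480x640x3 uint8, red, green, blue), "mtx" (3x3 intrinsics, pixels), "rvec" (rotation vector, rad) and "tvec" (3), from world to camera coordinates, as OpenCV has them; the wrist camera has in their place "tool_from_camera" (4x4, takes a point from camera to tool coordinates, whose origin is the TCP and whose axes are the tool frame's). Camera axes: x right, y down, z forward; pixel columns grow to the right and rows downward; lengths in m; the calibration is good to about 2 mm. A picture is of the moment at which its call begins: read the wrist's pose just before it. There is no depth.
- close_job(): hands the job in, once; it reports no verdict.
Trained networks look in the newest picture that a camera, given by its name, has taken for a name from the list of things; names that differ only in an ending like _2 or _b are one class to them, and where a whole thing is asked for, a point or a joint stands for the part that bears it (a point fixed in the world has none). Each returns a list of dicts, best first, with "confidence" (0 to 1); they miss things now and then, are a little off and sometimes report something else, mostly with a low value. They report only what shows in the picture. A call takes as long as a camera call. They do not tell look-alikes from the thing itself.
- finder.find_in(name, camera): "xyz" ([x, y, z] in m, in world coordinates, good to about 4 mm: the middle of the surface that is visible of it).
The state is a dict: "clock": time; "q": joint angles; "joint_vel": joint speeds; "tau": joint torques, N m; "position": TCP position; "tool_rot": TCP orientation; "force": force on the tool from outside, world axes, zero at the start; "torque": the same for the moment, N m; "width": finger opening in m.
Only numpy, scipy, OpenCV 4.12 (cv2) and the standard library are available. Lean on these libraries where they do the work, as an engineer would, in place of code of your own. Each camera call takes 0.05 s, during which the arm holds its last target. There are 200 camera calls.

TASK

Load the slide warmer: swing the yellow gate arm open clear of the way, slide the blue slide tray along the deck onto the narrow copper warming bar until it lies against the dark end stop, square and centred so that it balances on the bar alone, and swing the gate fully shut again behind it. Then, last of all, turn the black dial until its white pointer stands at the green mark. Keep the tray flat on the warmer and leave the other things on the bench where they are.

Things in the scene. Friction and masses are not known exactly. Their poses are not given: they have to be found in the camera images.
- warmer: Slide warmer, fixed, 180 x 440 mm. Origin on the bench under its middle; y along its length, x across. In its frame (mm): white loading deck x -85..85, y -4..225, top z 70; then the copper bar (see bar_home); dark end stop, face at y -113, x -35..35, top z 82; control box with the dial, x -65..65, y -215..-121, top z 65. The tray travels towards -y.
- bar_home (a point): Point on the bar's top, warmer-local (0, -63, 70) mm, axes as the warmer: where the tray's origin belongs when it lies against the end stop. The bar is x -20..20, y -113..-4 mm, flush with the deck's top without step or gap, with free air on both sides above an 18 mm high base plate.
- bar_entry (a point): Point on the top of deck and bar where the bar begins, warmer-local (0, -4, 70) mm, axes as the warmer.
- tray: Blue slide tray, loose, 96 mm (its x) x 100 mm (its y) x 15 mm high, about 0.18 kg, three glass slides inside a low rim; too wide to grasp, pushed by its sides. Origin: centre of its underside; z up. It starts on the deck at the end away from the bar, off-centre (up to 22 mm) and askew (up to 0.2 rad).
- gate (a joint): Yellow gate arm on an upright pivot. 0 = shut: the arm reaches across the tray's path along the warmer's -x. Grows to 2.0 as it swings over the deck, towards the warmer's +y and outward; at 1.57 it lies along +y, clear of the tray's path. It stays where it is left (friction 0.03 N m, under 1 N at the arm's middle). It starts at 0 to 0.25.
- gate_pivot (a point): Gate's pivot at the level of the deck's top, warmer-local (68, 6, 70) mm, axes as the warmer. The arm is 70 mm long from the pivot, 8 mm thick, its underside 4 mm and its top 18 mm above the deck (pivot pin 12 mm across, to 22 mm above the deck).
- gate_tip (a point): Free end of the gate arm, on its middle line, 11 mm above the deck.
- dial (a joint): Black dial on the control box; its value grows as it turns clockwise seen from above, 0 to 4.7 rad, stays where it is left (friction 0.03 N m).
- dial_grip (a point): On the dial's upright axis at the height to grip, warmer-local (0, -170, 90) mm. The dial is a skirt of 62 mm diameter, top at z 76 mm, carrying an upright grip bar 46 mm long, 14 mm thick, z 76 to 100 mm; pinch the bar across its thickness. This point's x axis points along the bar towards the pointer.
- dial_pointer (a point): End of the white pointer line on the dial's skirt, 30 mm from its axis.
- green_mark (a point): Where the pointer's end must come: on the middle line of the green band, 30 mm from the dial's axis, at the pointer's height. The green band (about 0.35 rad wide) is on the white setting ring of 92 mm diameter round the dial; the pointer starts 0.5 to 1.5 rad anticlockwise of it.
- specimen_jar: Bystander: clear jar with orange cap, 52 mm diameter, 70 mm high. Origin: centre of its underside.
- stain_bottle: Bystander: amber bottle, 48 mm diameter, 110 mm high. Origin: centre of its underside.
- swab_cup: Bystander: white cup, 72 mm diameter, 80 mm high. Origin: centre of its underside.
- tip_box: Bystander: orange box, 80 x 120 x 50 mm. Origin: centre of its underside.
There are look-alikes about, which are no part of the job. There is more than one size of the tray; the one meant has the size given above.

How it is judged:
By the outcome, as a careful person would: the job done as asked, in the order asked, and still so for the second after the job is handed in, with the robot touching nothing.
It also fails if it takes over 72 s, if anything falls off the work surface, if the arm or the gripper's body presses on something with over 40 N, if the wrist force passes 120 N, or if a joint passes its speed limit or range.

## Working session

There is one attempt and no reset: what is moved stays moved. The work goes in short steps, Python scripts to look and compute and a shell command to move; the robot and the scene stay as the last step left them, time stands still between calls to the robot, and variables do not carry over. Pictures are saved under pics/ and viewed, about 8 in all and at most 12, crops included, and the job is handed in when it is done.

```bash
ls; mkdir -p pics; cat > h.py <<'E'
import numpy as np, cv2, json
from scipy.spatial.transform import Rotation as R
from rig import env, eyes, close_job, finder
def proj(c,P):
    return cv2.projectPoints(np.float64(P).reshape(-1,3),np.float64(c['rvec']),np.float64(c['tvec']),np.float64(c['mtx']),None)[0].reshape(-1,2)
def ray_z(c,uv,z):
    Rm=cv2.Rodrigues(np.float64(c['rvec']))[0]; t=np.float64(c['tvec']).ravel(); o=-Rm.T@t
    uv=np.float64(uv).reshape(-1,2); d=(np.c_[uv,np.ones(len(uv))]@np.linalg.inv(c['mtx']).T)@Rm
    return o+d*((z-o[2])/d[:,2])[:,None]
def wristcam():
    s=env.sense(); c=eyes.camera('wrist'); T=np.eye(4); T[:3,:3]=R.from_rotvec(s['tool_rot']).as_matrix(); T[:3,3]=s['position']
    M=np.linalg.inv(T@np.array(c['tool_from_camera'])); c['rvec']=cv2.Rodrigues(M[:3,:3])[0]; c['tvec']=M[:3,3]; return c
def save(c,n): cv2.imwrite('pics/'+n,np.ascontiguousarray(c['image'][:,:,::-1]))
E
python3 - <<'E'
from h import *
for n in ('top','side'):
    c=eyes.camera(n); save(c,n+'1.png')
    for k in ['warmer','tray','gate','gate_tip','gate_pivot','bar_home','bar_entry','dial','dial_grip','dial_pointer','green_mark','specimen_jar','stain_bottle','swab_cup','tip_box']:
        try: print(n,k,[(np.round(d['xyz'],3).tolist(),round(d['confidence'],2)) for d in finder.find_in(k,n)[:3]])
        except Exception as e: print(k,e)
s=env.sense(); print(s['clock'],s['position'],s['tool_rot'],env.grip_point_offset)
E
```

```text
pics
top warmer [([0.557, 0.046, 0.068], 0.72)]
top tray [([0.555, 0.21, 0.081], 0.94), ([0.697, 0.418, 0.013], 0.64), ([0.318, 0.239, 0.007], 0.64)]
top gate [([0.605, 0.066, 0.085], 0.68)]
top gate_tip [([0.603, 0.066, 0.09], 0.47), ([0.559, 0.038, 0.072], 0.42), ([0.598, -0.112, 0.069], 0.34)]
top gate_pivot [([0.561, 0.042, 0.075], 0.91)]
top bar_home [([0.558, 0.045, 0.075], 0.95)]
top bar_entry [([0.559, 0.041, 0.067], 0.94)]
top dial [([0.596, -0.113, 0.079], 0.94)]
top dial_grip [([0.595, -0.112, 0.076], 0.73), ([0.556, 0.042, 0.077], 0.68)]
top dial_pointer [([0.596, -0.115, 0.078], 0.93)]
top green_mark [([0.597, -0.108, 0.068], 0.74)]
top specimen_jar [([0.777, 0.078, 0.067], 0.63)]
top stain_bottle [([0.772, -0.143, 0.082], 0.94)]
top swab_cup [([0.496, 0.512, 0.043], 0.76)]
top tip_box [([0.518, -0.432, 0.053], 0.58)]
side warmer [([0.551, 0.129, 0.077], 0.86), ([0.6, -0.103, 0.076], 0.23)]
side tray [([0.556, 0.221, 0.08], 0.91), ([0.697, 0.433, 0.016], 0.82), ([0.316, 0.245, 0.009], 0.69)]
side gate [([0.606, 0.07, 0.085], 0.58)]
side gate_tip [([0.606, 0.068, 0.088], 0.61), ([0.548, 0.127, 0.073], 0.19)]
side gate_pivot [([0.546, 0.128, 0.069], 0.81)]
side bar_home [([0.549, 0.127, 0.073], 0.6), ([0.556, 0.22, 0.082], 0.34)]
side bar_entry [([0.548, 0.125, 0.072], 0.77), ([0.599, -0.106, 0.076], 0.56)]
side dial [([0.595, -0.104, 0.08], 0.5)]
side dial_grip [([0.593, -0.104, 0.078], 0.56), ([0.773, -0.134, 0.06], 0.2)]
side dial_pointer [([0.598, -0.105, 0.077], 0.65)]
side green_mark [([0.579, -0.114, 0.074], 0.62)]
side specimen_jar [([0.782, 0.098, 0.045], 0.62)]
side stain_bottle [([0.774, -0.132, 0.06], 0.96)]
side swab_cup [([0.502, 0.496, 0.051], 0.76)]
side tip_box [([0.515, -0.405, 0.048], 0.86), ([0.782, 0.099, 0.044], 0.73), ([0.5, 0.499, 0.049], 0.6)]
1.6 [ 0.19111008 -0.59506309  0.2312811 ] [-2.53840813e+00  1.85090451e+00  5.62035300e-05] 0.0187
```

```bash
python3 - <<'E'
from h import *
c=eyes.camera('top'); print(proj(c,[[.555,.21,.08],[.596,-.112,.08],[.605,.066,.085]]))
p=proj(c,[[.45,-.25,.07],[.45,.35,.07],[.85,-.25,.07],[.85,.35,.07]]);print(p)
a=np.maximum(p.min(0).astype(int)-10,0);b=p.max(0).astype(int)+10
im=c['image'][a[1]:b[1],a[0]:b[0],::-1]; f=min(800/im.shape[1],600/im.shape[0]); print(a,b,f)
cv2.imwrite('pics/topc.png',cv2.resize(im,None,fx=f,fy=f,interpolation=cv2.INTER_CUBIC))
E
```

```text
[[223.36647991 246.84279026]
 [354.86776326 229.97858837]
 [282.31130596 226.20987212]]
[[410.90813629 289.33361645]
 [166.15325046 290.06842534]
 [408.44570869 129.76074952]
 [169.05429383 129.24320725]]
[156 119] [420 300] 3.0303030303030303
```

View pics/topc.png

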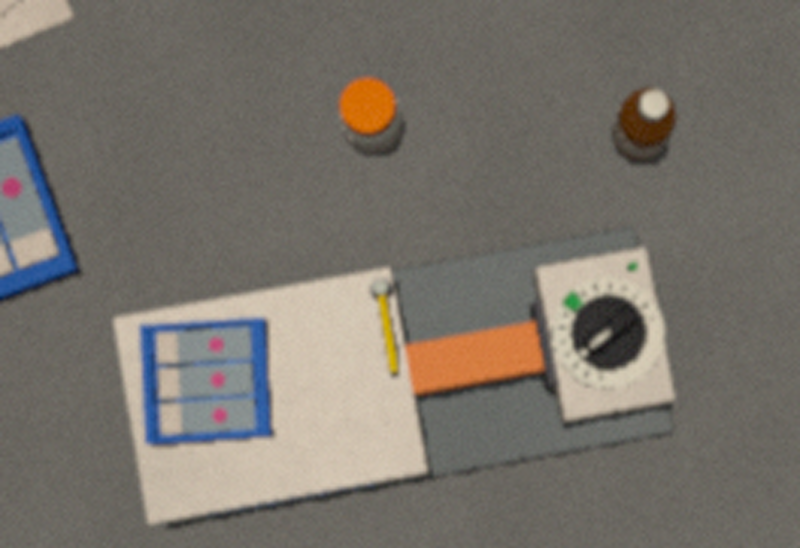

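View pics/side1.png

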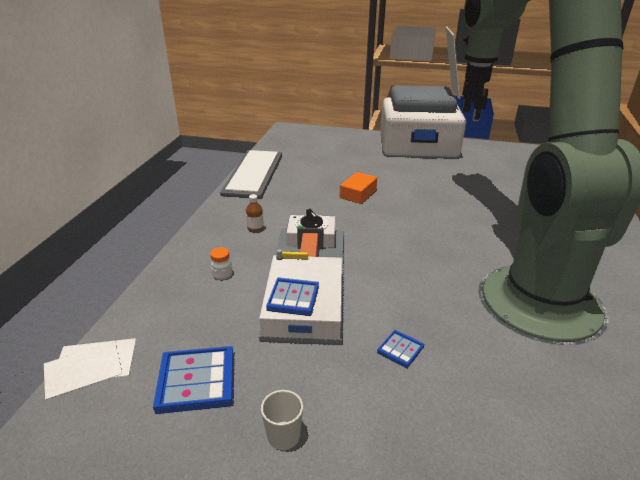

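The top crop shows the warmer at yaw ≈0.17 with the gate almost shut (pivot 380,288; tip 394,374). The tray is at about (207,382), and the dial is at (610,333) with its pointer to the lower left and the green band at (572,301). The side view confirms a smaller and a larger look-alike tray lying on the bench. Next I'll fit the poses.

```bash
cat >> h.py <<'E'
from scipy.optimize import least_squares
def w2(p,L):  # p=(x,y,yaw) local mm -> world m
    L=np.float64(L).reshape(-1,3)/1000; c,s=np.cos(p[2]),np.sin(p[2])
    return np.c_[p[0]+c*L[:,0]-s*L[:,1],p[1]+s*L[:,0]+c*L[:,1],L[:,2]]
def fit(c,L,uv,p0):
    r=least_squares(lambda p:(proj(c,w2(p,L))-uv).ravel(),p0,x_scale=[.01,.01,.1]); return r.x,r.fun.reshape(-1,2)
def loc(p,X):
    X=np.float64(X).reshape(-1,3); c,s=np.cos(p[2]),np.sin(p[2]); d=X[:,:2]-p[:2]
    return np.c_[c*d[:,0]+s*d[:,1],-s*d[:,0]+c*d[:,1],X[:,2]]*1000
E
python3 - <<'E'
from h import *
c=eyes.camera('top'); f=lambda u:np.float64(u)/(800/264)+[156,119]
D=[[85,225,70],[85,-4,70],[-85,-4,70],[-85,225,70],[65,-121,65],[65,-215,65],[-65,-215,65],[-65,-121,65]]
w,r=fit(c,D,f([[115,318],[390,267],[427,472],[150,523],[536,267],[645,248],[674,398],[565,422]]),[.56,.06,.17])
print('warmer',w.round(4),r.round(1).tolist())
t,r=fit(c,[[48,50,85],[48,-50,85],[-48,-50,85],[-48,50,85]],f([[140,325],[267,319],[272,435],[147,444]]),[.555,.21,.1])
print('tray',t.round(4),loc(w,[t[0],t[1],.07]),t[2]-w[2],r.round(1).tolist())
g=ray_z(c,f([[394,374]]),.085);print('tip',loc(w,g))
for k,u in dict(pt=[588,349],gr=[572,301]).items(): print(k,loc(w,ray_z(c,f([u]),.07)))
s=env.sense(); T=R.from_rotvec(s['tool_rot']).as_matrix();print(T.round(3)); wc=eyes.camera('wrist'); print(np.round(wc['tool_from_camera'],3),wc['mtx'])
for n in([0,-40,400],[0,0,70],[0,-63,70],[-30,-30,76],[0,200,75],[0,-170,90]): print(n,w2(w,n))
E
```

```text
warmer [0.5695 0.0494 0.1814] [[-0.6, -0.1], [0.1, 0.1], [0.2, -0.0], [-0.5, 0.3], [-0.4, -0.2], [0.6, -0.7], [0.9, 0.9], [-0.3, -0.2]]
tray [0.5602 0.2073 0.0597] [[ 19.35118326 157.00536734  70.        ]] -0.12175066017114465 [[0.4, -0.0], [-0.4, -0.5], [-0.0, 0.5], [-0.0, 0.1]]
tip [[-2.79282663  8.13773637 85.        ]]
pt [[ -10.41322049 -150.84737695   70.        ]]
gr [[  30.70697704 -145.33688209   70.        ]]
[[ 0.306 -0.952 -0.   ]
 [-0.952 -0.306  0.   ]
 [-0.     0.    -1.   ]]
[[ 1.    -0.    -0.001 -0.   ]
 [ 0.001  0.964  0.265 -0.067]
 [ 0.001 -0.265  0.964 -0.141]
 [ 0.     0.     0.     1.   ]] [[339.63979589   0.         322.98090381]
 [  0.         339.63979589 241.91946533]
 [  0.           0.           1.        ]]
[0, -40, 400] [[0.57671458 0.01003207 0.4       ]]
[0, 0, 70] [[0.56949817 0.04937573 0.07      ]]
[0, -63, 70] [[ 0.58086402 -0.01259053  0.07      ]]
[-30, -30, 76] [[0.54540274 0.01445568 0.076     ]]
[0, 200, 75] [[0.53341614 0.24609402 0.075     ]]
[0, -170, 90] [[ 0.60016791 -0.11783482  0.09      ]]
```

```bash
cat >> h.py <<'E'
W=np.array([0.5695,0.0494,0.1814])
def plan(L,psi,n,W=W):
    "rows to warmer-local mm target L with jaw-axis angle psi (world)"
    s=env.sense(); P=np.array(s['position']); M=R.from_rotvec(s['tool_rot']); x=M.as_matrix()[:,0]; p0=np.arctan2(x[1],x[0])
    d=(psi-p0+np.pi)%(2*np.pi)-np.pi; dP=(w2(W,L)[0]-P)*1000/n
    for i in range(n):
        q=p0+d*i/n; Mi=np.array([[np.cos(q),np.sin(q),0],[np.sin(q),-np.cos(q),0],[0,0,-1]])
        print(np.round(Mi.T@dP,1).tolist(),round(-d/n,4))
def where():
    s=env.sense(); x=R.from_rotvec(s['tool_rot']).as_matrix()[:,0]
    print('t',round(s['clock'],2),'loc',loc(W,s['position']).round(1)[0],'dpsi',round(np.arctan2(x[1],x[0])-W[2],3),'F',np.round(s['force'],1),'w',round(s['width']*1000,1),'q',np.round(s['q'],2))
E
python3 -c "
from h import *
plan([0,0,300],.1814,20)"
```

```text
[-24.9, -27.9, -3.4] -0.0721
[-22.8, -29.6, -3.4] -0.0721
[-20.6, -31.2, -3.4] -0.0721
[-18.3, -32.6, -3.4] -0.0721
[-15.9, -33.8, -3.4] -0.0721
[-13.5, -34.9, -3.4] -0.0721
[-10.9, -35.7, -3.4] -0.0721
[-8.3, -36.4, -3.4] -0.0721
[-5.7, -36.9, -3.4] -0.0721
[-3.0, -37.2, -3.4] -0.0721
[-0.3, -37.4, -3.4] -0.0721
[2.4, -37.3, -3.4] -0.0721
[5.1, -37.0, -3.4] -0.0721
[7.7, -36.6, -3.4] -0.0721
[10.3, -35.9, -3.4] -0.0721
[12.9, -35.1, -3.4] -0.0721
[15.4, -34.1, -3.4] -0.0721
[17.8, -32.9, -3.4] -0.0721
[20.1, -31.5, -3.4] -0.0721
[22.3, -30.0, -3.4] -0.0721
```

```bash
python3 -m jog '[[-25,-28,-3.4,0,0,-0.072,0],[-23,-29.5,-3.4,0,0,-0.072,0],[-20.5,-31,-3.4,0,0,-0.072,0],[-18.5,-32.5,-3.4,0,0,-0.072,0],[-16,-34,-3.4,0,0,-0.072,0],[-13.5,-35,-3.4,0,0,-0.072,0],[-11,-35.5,-3.4,0,0,-0.072,0],[-8.5,-36.5,-3.4,0,0,-0.072,0],[-5.5,-37,-3.4,0,0,-0.072,0],[-3,-37,-3.4,0,0,-0.072,0]]'
python3 -m jog '[[-0.5,-37.5,-3.4,0,0,-0.072,0],[2.5,-37.5,-3.4,0,0,-0.072,0],[5,-37,-3.4,0,0,-0.072,0],[7.5,-36.5,-3.4,0,0,-0.072,0],[10.5,-36,-3.4,0,0,-0.072,0],[13,-35,-3.4,0,0,-0.072,0],[15.5,-34,-3.4,0,0,-0.072,0],[18,-33,-3.4,0,0,-0.072,0],[20,-31.5,-3.4,0,0,-0.072,0],[22.5,-30,-3.4,0,0,-0.072,0]]'
python3 - <<'E'
from h import *
where(); c=wristcam(); where(); im=c['image'].copy()
for L in ([85,225,70],[85,-4,70],[-85,-4,70],[-85,225,70],[65,-121,65],[-65,-121,65],[0,-63,70],[20,-4,70],[-20,-4,70],[20,-113,70],[-20,-113,70]):
    cv2.circle(im,tuple(int(v) for v in proj(c,w2(W,L))[0]),3,(255,0,255),1)
c['image']=im; save(c,'w1.png')
E
```

```text
clock: 2.75
position: [0.3807, -0.2712, 0.2656]
tool_rot: [3.029, -0.833, 0.001]
force: [0.6, -0.5, 0.4]
width: -0.0001
clock: 3.75
position: [0.5708, 0.0511, 0.2995]
tool_rot: [3.128, 0.286, 0.0]
force: [0.4, -0.9, -0.8]
width: 0.0001
t 3.75 loc [  1.6   1.4 299.5] dpsi 0.001 F [ 0.4 -0.9 -0.8] w 0.1 q [ 0.25  0.43 -0.61  1.63  0.26  1.16 -0.24]
t 3.8 loc [  4.5   7.  300. ] dpsi 0.011 F [-4.3  6.4 -2.6] w -0.1 q [ 0.24  0.43 -0.62  1.63  0.26  1.17 -0.24]
```

View pics/w1.png

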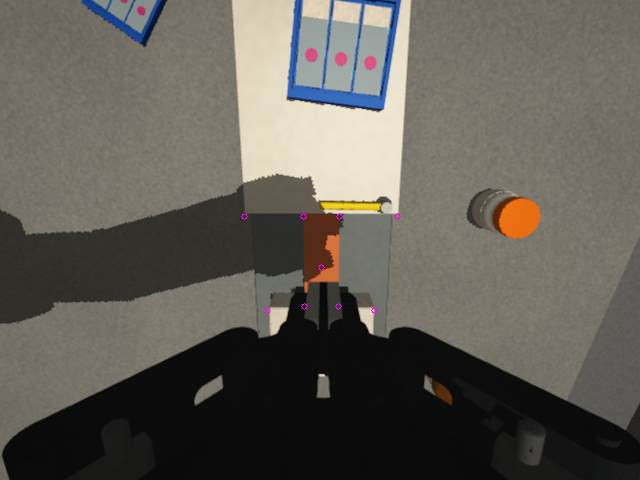

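```bash
python3 -c "
from h import *
where();plan([18,-22,77],.1814,1)"
```

```text
t 3.8 loc [  4.5   7.  300. ] dpsi 0.011 F [-4.3  6.4 -2.6] w -0.1 q [ 0.24  0.43 -0.62  1.63  0.26  1.17 -0.24]
[13.2, 29.1, 223.0] 0.0109
```

```bash
python3 -m jog '[[2,4,25,0,0,0.005,0],[2,4,25,0,0,0.005,0],[2,4,25,0,0,0,0],[2,4,25,0,0,0,0],[2,4,25,0,0,0,0],[2,4,25,0,0,0,0],[1,5,25,0,0,0,0],[0,0,25,0,0,0,0],[0,0,23,0,0,0,0],[0,0,0,0,0,0,0]]' >/dev/null; python3 -c "
from h import *
where();plan([18,-22,77],.1814,1)"
```

```text
t 4.8 loc [ 11.9 -28.8  73.8] dpsi -0.011 F [-0.2  0.  -0.3] w -0.2 q [ 0.19  0.71 -0.49  1.8   0.46  0.75 -0.37]
[6.0, -6.9, -3.2] -0.0114
```

```bash
python3 -m jog '[[6,-7,-3,0,0,-0.011,0],[0,-7,0,0,0,0,0],[0,-6,0,0,0,0,0],[-1.6,-7.1,0,0,0,0.14,0],[-1.6,-7.1,0,0,0,0.14,0],[-1.6,-7.1,0,0,0,0.14,0],[-1.6,-7.1,0,0,0,0.14,0],[-1.6,-7.1,0,0,0,0.14,0],[-1.6,-7.1,0,0,0,0.14,0],[-1.6,-7.1,0,0,0,0.14,0]]' >/dev/null; python3 -c "
from h import *
where()"
python3 -m jog '[[-1.6,-7.1,0,0,0,0.14,0],[-1.6,-7.1,0,0,0,0.14,0],[-1.6,-7.1,0,0,0,0.14,0],[-1.6,-7.1,0,0,0,0.14,0],[-1.6,-7.1,0,0,0,0.14,0],[0,0,0,0,0,0,0],[0,0,0,0,0,0,0],[0,15,-10,0,0,0,0],[0,0,-40,0,0,0,0],[0,0,-40,0,0,0,0]]' >/dev/null; python3 - <<'E'
from h import *
where(); c=eyes.camera('top'); save(c,'top2.png')
for n in ('top','side'):
    if n=='side': eyes.camera(n)
    for k in('gate','gate_tip'): print(n,k,[(loc(W,d['xyz']).round(0)[0].tolist(),round(d['confidence'],2)) for d in finder.find_in(k,n)[:2]])
E
```

```text
t 5.8 loc [29.4 40.1 80.1] dpsi -0.986 F [-0.5 -0.6 -0.7] w -0.2 q [-0.09  0.68 -0.24  1.78  0.23  0.71 -1.26]
t 6.8 loc [ 43.9  58.7 170.2] dpsi -1.676 F [1.2 0.2 0. ] w 0.1 q [-0.25  0.57 -0.05  1.69  0.04  0.89 -1.81]
top gate []
top gate_tip []
side gate [([74.0, 44.0, 90.0], 0.71)]
side gate_tip [([74.0, 40.0, 89.0], 0.65)]
```

```bash
python3 -c "
from h import *
where();plan([97,157,165],W[2]-np.pi/2,1)"
```

```text
t 7.1 loc [ 44.4  58.7 168.7] dpsi -1.679 F [0.7 0.6 0.7] w -0.1 q [-0.25  0.57 -0.05  1.69  0.04  0.88 -1.82]
[-103.4, -41.7, 3.7] -0.1078
```

View pics/top2.png

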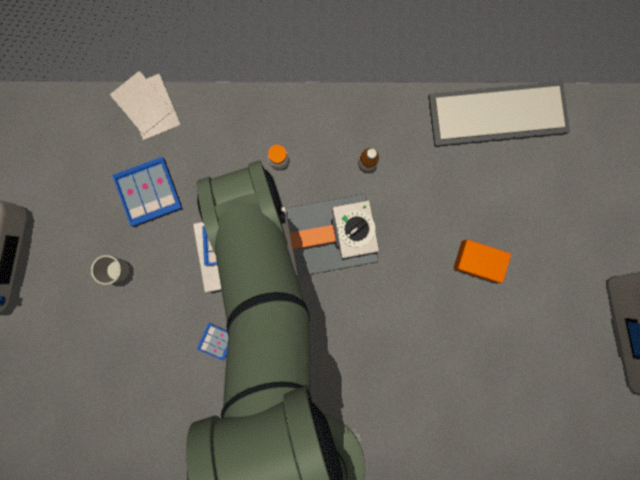

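The top view is blocked by the arm, but the side network puts the gate middle at (74,44), so it is open about 1.7 rad. Next is the side push to centre and square the tray.

```bash
python3 -m jog '[[-26,-10.5,0,0,0,-0.027,50],[-26,-10.5,0,0,0,-0.027,50],[-26,-10.5,0,0,0,-0.027,50],[-26,-10.5,0,0,0,-0.027,50],[0,0,10,0,0,0,50],[0,0,20,0,0,0,50],[0,0,20,0,0,0,50],[0,0,5,0,0,0,50],[0,0,0,0,0,0,50],[0,0,0,0,0,0,50]]' >/dev/null; python3 - <<'E'
from h import *
where();c=wristcam();save(c,'w2.png');where();plan([97,157,74],W[2]-np.pi/2,1)
E
```

```text
t 8.1 loc [ 94.4 159.5 114.8] dpsi -1.572 F [-0.2 -0.2 -0.4] w 50.3 q [-0.38  0.72 -0.08  1.56  0.07  0.86 -1.87]
t 8.15 loc [ 94.5 159.6 115.1] dpsi -1.573 F [-0.1  0.  -0.5] w 50.0 q [-0.38  0.72 -0.08  1.56  0.07  0.86 -1.87]
[2.6, -2.5, 41.1] -0.0017
```

View pics/w2.png

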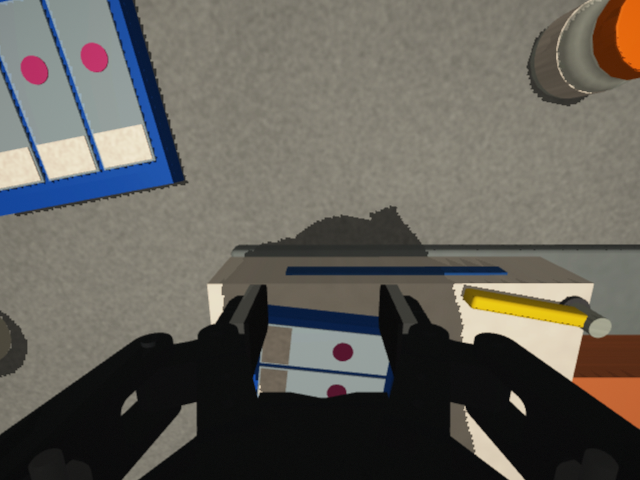

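The wrist view shows the tray's +x edge at rows 305–330, the gate open on the right at (525,305), and both fingers outside the tray edge. Lowering and pushing.

```bash
python3 -m jog '[[2,0,20,0,0,0,50],[0,0,20,0,0,0,50],[0,0,0,0,0,0,50],[0,4,0,0,0,0,50],[0,5,0,0,0,0,50],[0,5,0,0,0,0,50],[0,4,0,0,0,0,50],[0,4,0,0,0,0,50],[0,3,0,0,0,0,50],[0,0,0,0,0,0,50]]' >/dev/null; python3 - <<'E'
from h import *
where()
c=wristcam();save(c,'w3.png');
E
```

```text
t 9.15 loc [ 68.8 157.7  74.4] dpsi -1.572 F [0.7 0.3 0.5] w 50.1 q [-0.38  0.74 -0.08  1.65  0.08  0.75 -1.89]
```

View pics/w3.png

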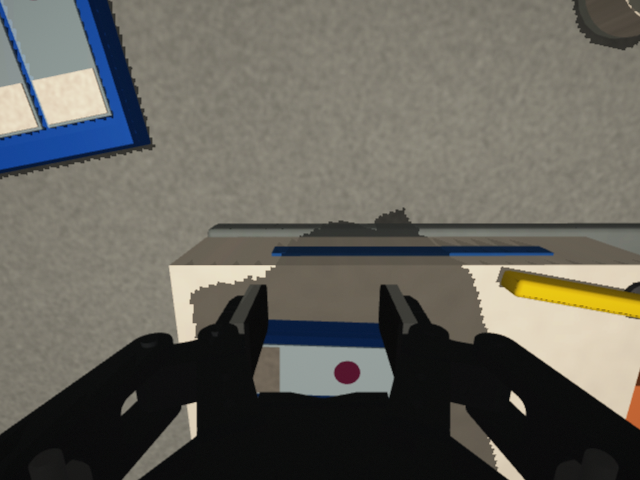

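The tray edge is now level (row ≈321 from column 270 to 380), so it is square against the fingers. I'll measure its x.

```bash
python3 - <<'E'
from h import *
where(); c=wristcam(); c['image'][:]; 
im=c['image'].astype(int)
for u in (280,300,320,340,370):
    col=im[270:350,u]; print(u,[270+i for i in range(1,80) if abs(col[i]-col[i-1]).sum()>60],end=' ')
print(loc(W,ray_z(c,[[275,321],[375,322]],.085)).round(1), loc(W,ray_z(c,[[175,265],[500,265]],.07)).round(1))
E
```

```text
t 9.2 loc [ 68.8 157.6  74.3] dpsi -1.572 F [0.4 0.8 0.1] w 49.5 q [-0.38  0.74 -0.08  1.65  0.08  0.75 -1.89]
280 [320, 321, 344, 345, 346] 300 [321, 345, 346, 347] 320 [321, 322, 346, 347] 340 [322, 323, 346, 347, 348] 370 [323, 324, 348, 349] [[ 65.3 178.4  85. ]
 [ 64.8 135.8  85. ]] [[ 85.4 225.   70. ]
 [ 85.1  77.7  70. ]]
```

```bash
python3 - <<'E'
from h import *
c=wristcam(); M=np.linalg.inv(np.array(c['tool_from_camera']))
im=cv2.resize(c['image'][230:420,180:460,::-1],None,fx=2.85,fy=2.85,interpolation=cv2.INTER_CUBIC)
for dz,col in((0,(0,0,255)),(-5,(0,255,0)),(-10,(255,0,255))):
  for x in(-25,25):
    for y in(-11,11):
      p=M@[x/1e3,y/1e3,dz/1e3,1]; u=np.array(c['mtx'])@p[:3]; u=u[:2]/u[2]; print(dz,x,y,u.round(0))
      cv2.circle(im,tuple(int(v) for v in (u-[180,230])*2.85),4,col,2)
cv2.imwrite('pics/w4.png',im)
E
```

```text
0 -25 -11 [268. 280.]
0 -25 11 [270. 324.]
0 25 -11 [380. 280.]
0 25 11 [378. 324.]
-5 -25 -11 [266. 284.]
-5 -25 11 [268. 330.]
-5 25 -11 [382. 284.]
-5 25 11 [380. 330.]
-10 -25 -11 [264. 289.]
-10 -25 11 [266. 336.]
-10 25 -11 [384. 289.]
-10 25 11 [381. 336.]
```

View pics/w4.png

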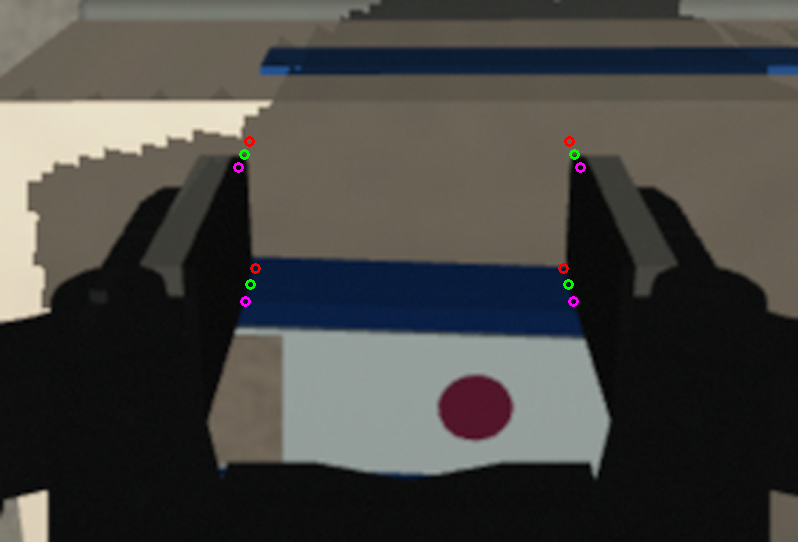

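The line at row 321 is the tray's bottom edge (z=70), because the camera sees the side face. That puts the edge at about x=57, which fits finger contact. About 10 mm of push remains.

```bash
python3 -m jog '[[0,2,0,0,0,0,50],[0,2,0,0,0,0,50],[0,2,0,0,0,0,50],[0,2,0,0,0,0,50],[0,1,0,0,0,0,50],[0,1,0,0,0,0,50],[0,0,0,0,0,0,50],[0,0,0,0,0,0,50],[0,0,0,0,0,0,50],[0,0,0,0,0,0,50]]' >/dev/null; cat >> h.py <<'E'
def edge(c,us,r0,r1,z,W=W):
    im=c['image'].astype(int); P=[]
    for u in us:
        col=im[r0:r1,u]; b=(col[:,2]-col[:,0]); i=np.argmax(b>15); P.append([u,r0+i-.5])
    print(P[0],P[-1]); L=loc(W,ray_z(c,P,z)); return L
E
python3 - <<'E'
from h import *
where(); c=wristcam(); save(c,'w5.png'); L=edge(c,range(278,372,4),290,360,.07); k=np.polyfit(L[:,1],L[:,0],1); print(L[[0,-1]].round(1),'slope',k[0],'x at mid',L[:,0].mean())
E
```

```text
t 10.3 loc [ 59.1 157.7  74.3] dpsi -1.572 F [ 0.6 -0.2 -0.2] w 50.0 q [-0.39  0.73 -0.08  1.68  0.08  0.74 -1.89]
[278, np.float64(319.5)] [370, np.float64(319.5)]
[[ 48.3 179.4  70. ]
 [ 48.2 135.8  70. ]] slope 0.0016579408424070691 x at mid 48.25588809901476
```

```bash
python3 -m jog '[[0,-8,0,0,0,0,50],[0,-8,0,0,0,0,50],[0,0,-30,0,0,0,50],[0,0,-30,0,0,0,50],[0,0,0,0,0,-0.145,50],[0,0,0,0,0,-0.145,50],[0,0,0,0,0,-0.145,50],[0,0,0,0,0,-0.145,50],[0,0,0,0,0,-0.145,50],[0,0,0,0,0,-0.145,50]]' >/dev/null; python3 - <<'E'
from h import *
where(); plan([0,238,132],W[2],6)
E
```

```text
t 11.35 loc [ 75.9 157.5 134.3] dpsi -0.697 F [0.  0.1 0.1] w 50.1 q [-0.23  0.69 -0.31  1.59  0.25  0.9  -1.14]
[-18.3, -2.2, 0.4] -0.1162
[-17.9, -4.3, 0.4] -0.1162
[-17.3, -6.3, 0.4] -0.1162
[-16.5, -8.3, 0.4] -0.1162
[-15.4, -10.1, 0.4] -0.1162
[-14.1, -11.9, 0.4] -0.1162
```

```bash
python3 -m jog '[[-18.3,-2.2,0,0,0,-0.116,50],[-18,-4.3,0,0,0,-0.116,50],[-17.3,-6.3,0,0,0,-0.116,50],[-16.5,-8.3,0,0,0,-0.116,50],[-15.4,-10,0,0,0,-0.116,50],[-14,-12,0,0,0,-0.116,50],[0,0,0,0,0,0,50],[0,0,0,0,0,0,50],[0,0,0,0,0,0,50],[0,0,0,0,0,0,50]]' >/dev/null; python3 - <<'E'
from h import *
where(); c=wristcam(); save(c,'w6.png');plan([0,238,74],W[2],1)
for u in range(290,360,20):
    col=c['image'][:,u].astype(int); b=(col[:,2]-col[:,0])>25; i=np.flatnonzero(b); print(u,i[:3],i[-3:])
E
```

```text
t 12.35 loc [  0.4 238.  134.2] dpsi -0.009 F [-0.2  0.4  0.6] w 49.9 q [-0.26  0.64 -0.49  1.74  0.38  0.86 -0.74]
[-0.2, 0.2, 60.3] -0.008
290 [255 256 257] [325 326 327]
310 [254 255 256] [325 326 327]
330 [254 255 256] [325 326 327]
350 [254 255 256] [325 326 327]
```

View pics/w6.png

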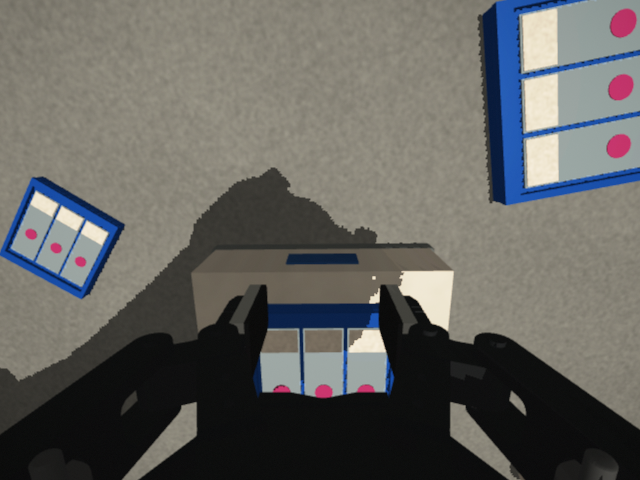

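```bash
python3 -m jog '[[0,0,30,0,0,-0.008,50],[0,0,30,0,0,0,50],[0,5,0,0,0,0,50],[0,5,0,0,0,0,50],[0,7,0,0,0,0,50],[0,10,0,0,0,0,50],[0,10,0,0,0,0,50],[0,10,0,0,0,0,50],[0,10,0,0,0,0,50],[0,10,0,0,0,0,50]]' >/dev/null; python3 - <<'E'
from h import *
where()
E
python3 -m jog '[[0,10,0,0,0,0,50],[0,10,0,0,0,0,50],[0,10,0,0,0,0,50],[0,10,0,0,0,0,50],[0,10,0,0,0,0,50],[0,10,0,0,0,0,50],[0,8,0,0,0,0,50],[0,5,0,0,0,0,50],[0,3,0,0,0,0,50],[0,0,0,0,0,0,50]]' >/dev/null; python3 - <<'E'
from h import *
where(); c=wristcam(); save(c,'w7.png')
E
```

```text
t 13.4 loc [ -0.  170.8  74.5] dpsi 0.001 F [-0.   3.4  2.4] w 50.0 q [-0.17  0.7  -0.46  1.82  0.44  0.73 -0.68]
t 14.4 loc [-0.1 95.1 74.2] dpsi 0.001 F [-0.   0.1  0.2] w 50.2 q [-0.03  0.68 -0.46  1.85  0.44  0.71 -0.56]
```

View pics/w7.png

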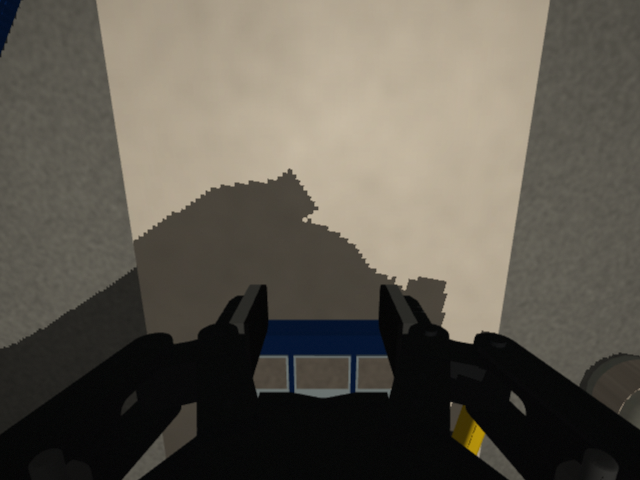

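```bash
python3 -m jog '[[0,5,0,0,0,0,50],[0,10,0,0,0,0,50],[0,10,0,0,0,0,50],[0,10,0,0,0,0,50],[0,10,0,0,0,0,50],[0,10,0,0,0,0,50],[0,10,0,0,0,0,50],[0,10,0,0,0,0,50],[0,6,0,0,0,0,50],[0,4,0,0,0,0,50]]' >/dev/null; python3 - <<'E'
from h import *
where()
E
python3 -m jog '[[0,2,0,0,0,0,50],[0,2,0,0,0,0,50],[0,2,0,0,0,0,50],[0,1,0,0,0,0,50],[0,1,0,0,0,0,50],[0,1,0,0,0,0,50],[0,1,0,0,0,0,50],[0,0,0,0,0,0,50],[0,0,0,0,0,0,50],[0,0,0,0,0,0,50]]' >/dev/null; python3 - <<'E'
from h import *
where(); c=wristcam(); save(c,'w8.png'); L=edge(c,range(278,372,4),290,360,.07); k=np.polyfit(L[:,0],L[:,1],1); print(L[[0,-1]].round(1),'slope',k[0],'y at mid',L[:,1].mean())
E
```

```text
t 15.45 loc [ 0.1 10.  74.3] dpsi 0.001 F [ 0.1  0.9 -0.7] w 49.8 q [ 0.12  0.69 -0.46  1.85  0.45  0.72 -0.41]
t 16.45 loc [ 0.3  1.4 74.4] dpsi 0.002 F [-0.2  5.3 -0.8] w 49.7 q [ 0.13  0.69 -0.46  1.84  0.45  0.72 -0.4 ]
[278, np.float64(318.5)] [370, np.float64(318.5)]
[[-20.7  -9.   70. ]
 [ 22.9  -9.   70. ]] slope 0.003716475142976328 y at mid -9.450798498364355
```

```bash
python3 -m jog '[[0,1,0,0,0,0,50],[0,0,0,0,0,0,50],[0,1,0,0,0,0,50],[0,0,0,0,0,0,50],[0,0,0,0,0,0,50],[0,0,0,0,0,0,50],[0,0,0,0,0,0,50],[0,0,0,0,0,0,50],[0,0,0,0,0,0,50],[0,0,0,0,0,0,50]]' >/dev/null; python3 - <<'E'
from h import *
where(); c=wristcam(); L=edge(c,range(278,372,4),290,360,.07); print(L[:,1].mean())
E
```

```text
t 17.5 loc [ 0.3  1.2 74.4] dpsi 0.003 F [-3.4 13.7 -0.6] w 49.9 q [ 0.14  0.69 -0.47  1.84  0.44  0.72 -0.39]
[278, np.float64(318.5)] [370, np.float64(318.5)]
-9.146827098365433
```

```bash
python3 -m jog '[[0,-3,0,0,0,0,50],[0,-8,0,0,0,0,50],[0,-15,0,0,0,0,50],[0,-10,-30,0,0,0,50],[0,-10,-40,0,0,0,0],[0,0,-45,0,0,0,0],[0,0,-45,0,0,0,0],[0,0,-20,0,0,0,0],[0,0,0,0,0,0,0],[0,0,0,0,0,0,0]]' >/dev/null; python3 - <<'E'
from h import *
where(); c=wristcam(); save(c,'w9.png')
E
```

```text
t 18.55 loc [-1.000e-01  4.530e+01  2.542e+02] dpsi 0.002 F [-0.3  0.1 -0.5] w 0.0 q [ 0.14  0.46 -0.57  1.7   0.28  1.06 -0.34]
```

View pics/w9.png

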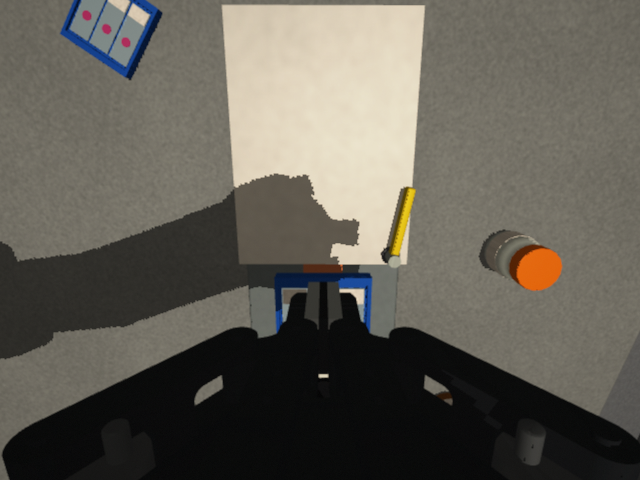

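The tray sits on the bar (columns 275–372) and the bar and deck are centred on about 323, so it looks centred. The gate stands open at (400,225). I'll refit the warmer from this still picture.

```bash
python3 - <<'E'
from h import *
c=wristcam()
g=cv2.cvtColor(c['image'],cv2.COLOR_RGB2GRAY)
D=[[85,225,70],[85,-4,70],[-85,-4,70],[-85,225,70]]
uv=cv2.cornerSubPix(g,np.float32([[424,5],[408,264],[239,264],[222,5]]).reshape(-1,1,2),(4,4),(-1,-1),(3,50,.01)).reshape(-1,2)
w,r=fit(c,D,uv,W); print(uv.round(1).tolist(),w.round(4),r.round(1).tolist(),loc(W,[*w[:2],.07]))
im=c['image'].astype(int)
for u in (290,365): print(u,[(r_,im[r_,u].tolist()) for r_ in range(260,292,2)])
print([(u,im[279,u].tolist()) for u in list(range(270,282,2))+list(range(364,380,2))])
E
```

```text
[[425.29998779296875, 4.599999904632568], [406.6000061035156, 264.20001220703125], [239.1999969482422, 263.5], [221.8000030517578, 4.0]] [0.5685 0.053  0.1799] [[0.5, -0.4], [0.4, 0.6], [-0.5, 0.7], [-0.4, -0.3]] [[-0.35937888  3.74915638 70.        ]]
290 [(260, [91, 84, 73]), (262, [92, 87, 75]), (264, [68, 64, 58]), (266, [42, 43, 41]), (268, [43, 44, 41]), (270, [41, 43, 41]), (272, [33, 38, 44]), (274, [6, 23, 53]), (276, [9, 25, 54]), (278, [8, 27, 58]), (280, [8, 27, 61]), (282, [9, 28, 62]), (284, [8, 27, 61]), (286, [9, 28, 62]), (288, [96, 103, 104]), (290, [100, 91, 80])]
365 [(260, [222, 208, 186]), (262, [222, 208, 186]), (264, [170, 162, 145]), (266, [111, 113, 105]), (268, [111, 115, 107]), (270, [111, 115, 107]), (272, [96, 102, 100]), (274, [6, 24, 53]), (276, [8, 26, 57]), (278, [22, 62, 130]), (280, [28, 76, 157]), (282, [28, 75, 157]), (284, [28, 76, 158]), (286, [27, 75, 157]), (288, [78, 109, 159]), (290, [82, 105, 146])]
[(270, [41, 43, 40]), (272, [42, 43, 40]), (274, [32, 38, 50]), (276, [9, 27, 62]), (278, [8, 28, 61]), (280, [8, 28, 61]), (364, [29, 77, 157]), (366, [28, 77, 157]), (368, [28, 76, 158]), (370, [28, 76, 157]), (372, [65, 92, 138]), (374, [111, 112, 105]), (376, [112, 113, 106]), (378, [111, 113, 106])]
```

```bash
sed -i 's/^W=.*/W=np.array([0.5686,0.0527,0.1805])/' h.py; python3 - <<'E'
from h import *
where()
c=wristcam(); P=loc(W,ray_z(c,[[411,188],[394,262]],.0885)); print(P.round(1))
plan([101.5,51,170],W[2]-1.75,13)
E
```

```text
t 18.65 loc [-2.000e-01  4.160e+01  2.532e+02] dpsi 0.003 F [-0.6  1.   0.2] w 0.4 q [ 0.14  0.46 -0.57  1.7   0.28  1.06 -0.33]
[[78.5 75.3 88.5]
 [67.3  5.5 88.5]]
[7.8, -0.7, 6.4] 0.1348
[7.7, -1.7, 6.4] 0.1348
[7.3, -2.8, 6.4] 0.1348
[6.9, -3.7, 6.4] 0.1348
[6.3, -4.6, 6.4] 0.1348
[5.7, -5.4, 6.4] 0.1348
[4.9, -6.1, 6.4] 0.1348
[4.0, -6.7, 6.4] 0.1348
[3.1, -7.2, 6.4] 0.1348
[2.1, -7.6, 6.4] 0.1348
[1.0, -7.8, 6.4] 0.1348
[-0.0, -7.9, 6.4] 0.1348
[-1.1, -7.8, 6.4] 0.1348
```

```bash
python3 -m jog '[[8,-0.7,6.4,0,0,0.135,0],[7.7,-1.7,6.4,0,0,0.135,0],[7.3,-2.8,6.4,0,0,0.135,0],[6.9,-3.7,6.4,0,0,0.135,0],[6.3,-4.6,6.4,0,0,0.135,0],[5.7,-5.4,6.4,0,0,0.135,0],[4.9,-6.1,6.4,0,0,0.135,0],[4,-6.7,6.4,0,0,0.135,0],[3,-7.2,6.4,0,0,0.135,0],[2,-7.6,6.4,0,0,0.135,0]]' >/dev/null
python3 -m jog '[[1,-7.8,6.4,0,0,0.135,0],[0,-7.9,6.4,0,0,0.135,0],[-1,-7.8,6.4,0,0,0.135,0],[0,0,0,0,0,0,0],[0,0,20,0,0,0,0],[0,0,20,0,0,0,0],[0,0,15,0,0,0,0],[0,0,0,0,0,0,0],[0,0,0,0,0,0,0],[0,0,0,0,0,0,0]]' >/dev/null
python3 - <<'E'
from h import *
where();plan([101.5,51,77],W[2]-1.75,1)
E
```

```text
t 20.7 loc [102.5  50.6 117.1] dpsi -1.752 F [-1.2 -0.1 -0.2] w 0.2 q [-0.2   0.72 -0.11  1.56  0.09  0.87 -1.91]
[-0.3, 1.1, 40.1] -0.0019
```

```bash
python3 -m jog '[[0,1,20,0,0,0,0],[0,0,20,0,0,0,0],[0,0,0,0,0,0,0],[0,5,0,0,0,0,0],[0,5,0,0,0,0,0],[-1.6,7.1,0,0,0,-0.14,0],[-1.6,7.1,0,0,0,-0.14,0],[-1.6,7.1,0,0,0,-0.14,0],[-1.6,7.1,0,0,0,-0.14,0],[-1.6,7.1,0,0,0,-0.14,0]]' >/dev/null; python3 -c "
from h import *
where()"
python3 -m jog '[[-1.6,7.1,0,0,0,-0.14,0],[-1.6,7.1,0,0,0,-0.14,0],[-1.6,7.1,0,0,0,-0.14,0],[-1.6,7.1,0,0,0,-0.14,0],[-1.6,7.1,0,0,0,-0.14,0],[-1.6,7.1,0,0,0,-0.14,0],[-0.8,3.6,0,0,0,-0.07,0],[0,0,0,0,0,0,0],[0,0,0,0,0,0,0],[0,0,0,0,0,0,0]]' >/dev/null; python3 -c "
from h import *
where();plan([18,21,77],W[2],1)"
```

```text
t 21.7 loc [55.9 57.3 77.5] dpsi -1.046 F [ 1.  -0.6 -0.2] w 0.1 q [-0.09  0.72 -0.29  1.7   0.28  0.75 -1.38]
t 22.7 loc [20.6 28.3 76.6] dpsi -0.144 F [ 0.1  0.5 -0.4] w -0.0 q [ 0.11  0.72 -0.52  1.79  0.49  0.77 -0.63]
[-1.6, 7.6, -0.4] -0.1442
```

```bash
python3 -m jog '[[-0.8,3.8,0,0,0,-0.072,0],[-0.8,3.8,0,0,0,-0.072,0],[0,0,0,0,0,0,0],[0,1,0,0,0,0,0],[0,0.5,0,0,0,0,0],[0,0,0,0,0,0,0],[0,0,0,0,0,0,0],[0,0,0,0,0,0,0],[0,0,0,0,0,0,0],[0,0,0,0,0,0,0]]' >/dev/null; python3 -c "
from h import *
where()"
```

```text
t 23.7 loc [18.1 20.7 76.2] dpsi -0.0 F [-2.2  6.6  1.2] w 0.1 q [ 0.15  0.72 -0.56  1.8   0.52  0.77 -0.49]
```

```bash
python3 -m jog '[[0,-3,0,0,0,0,0],[0,-8,0,0,0,0,0],[0,0,-30,0,0,0,0],[0,0,-45,0,0,0,0],[0,0,-45,0,0,0,0],[0,0,-45,0,0,0,0],[-4,45,-15,0,0,0,0],[-5,45,0,0,0,0,0],[-5,45,0,0,0,0,0],[-4,45,0,0,0,0,0]]' >/dev/null
python3 -m jog '[[0,42,0,0,0,0,0],[0,30,0,0,0,0,0],[0,10,0,0,0,0,0],[0,0,0,0,0,0,0],[0,0,0,0,0,0,0],[0,0,0,0,0,0,0],[0,0,0,0,0,0,0],[0,0,0,0,0,0,0],[0,0,0,0,0,0,0],[0,0,0,0,0,0,0]]' >/dev/null
python3 - <<'E'
from h import *
where(); c=wristcam(); save(c,'w10.png'); t=eyes.camera('top'); save(t,'top3.png')
print(proj(c,w2(W,[[0,-170,76],[0,-63,85]])))
for n in('top','wrist'):
  for k in('dial','dial_pointer','green_mark','gate','gate_tip','tray'): print(n,k,[(loc(W,d['xyz']).round(0)[0].tolist(),round(d['confidence'],2)) for d in finder.find_in(k,n)[:2]])
a=c['image'][:,140:500,::-1]; p=proj(t,w2(W,[0,-63,70]))[0].astype(int); b=cv2.resize(t['image'][p[1]-60:p[1]+60,p[0]-50:p[0]+50,::-1],(400,480),interpolation=cv2.INTER_CUBIC)
cv2.imwrite('pics/both.png',np.hstack([a,b]))
E
```

```text
t 25.7 loc [   0.4 -231.8  256.1] dpsi 0.002 F [ 0.5 -0.1  0.1] w 0.1 q [ 0.58  0.58 -0.62  1.52  0.35  1.16  0.08]
[[322.34712811 155.13906717]
 [322.36478764  18.78924737]]
top dial [([-2.0, -168.0, 79.0], 0.89)]
top dial_pointer [([-5.0, -168.0, 77.0], 0.96)]
top green_mark [([2.0, -166.0, 68.0], 0.85)]
top gate []
top gate_tip [([38.0, 5.0, 89.0], 0.69)]
top tray [([-214.0, 231.0, 8.0], 0.68), ([-3.0, -64.0, 80.0], 0.66)]
wrist dial [([4.0, -164.0, 80.0], 0.95)]
wrist dial_pointer [([-5.0, -173.0, 77.0], 0.84)]
wrist green_mark [([-0.0, -163.0, 65.0], 0.55)]
wrist gate []
wrist gate_tip []
wrist tray [([-3.0, -79.0, 82.0], 0.98)]
```

View pics/both.png

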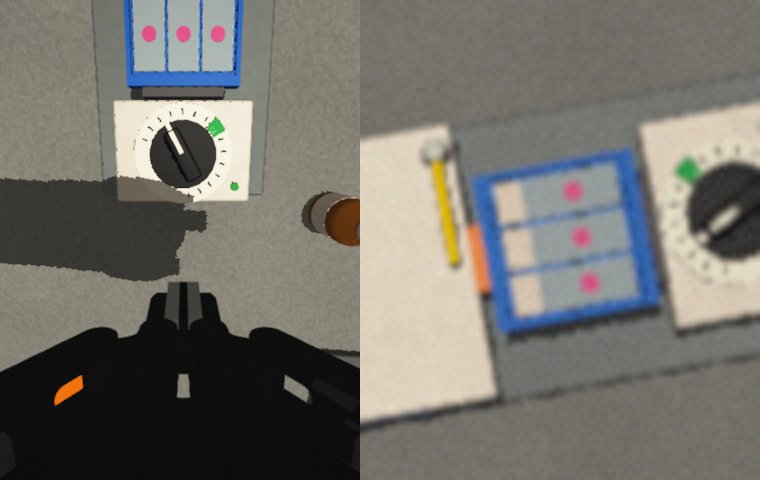

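The wrist half shows the tray lying square against the dark stop, with the dial at (183,154), its pointer at (168,124) and the green band at (216,127). The top half shows the gate shut, parallel to the deck end. Now the dial angles.

```bash
cat >> h.py <<'E'
def dialang(c,z=.076):
    im=c['image'].astype(int); ctr=w2(W,[0,-170,z*1000])[0]
    v,u=np.mgrid[:480,:640]; P=loc(W,ray_z(c,np.c_[u.ravel(),v.ravel()],z)).reshape(480,640,3)
    r=np.hypot(P[...,0],P[...,1]+170); a=np.arctan2(P[...,1]+170,P[...,0])
    dark=(im.sum(2)<200)&(r<45); print('dark ctr',P[dark].mean(0).round(1),dark.sum())
    wp=(im.min(2)>150)&(r<27); g=(im[...,1]-im[...,0]>50)&(im[...,1]-im[...,2]>30)&(r<60)&(r>28)
    f=lambda m:np.angle(np.exp(1j*a[m]).mean())
    print('ptr',f(wp),wp.sum(),P[wp].mean(0).round(1),'green',f(g),g.sum(),P[g].mean(0).round(1)); return f(wp),f(g)
E
python3 - <<'E'
from h import *
where(); c=wristcam(); p,g=dialang(c); print('turn cw',p-g,'grip dpsi (jaw perp)',p-np.pi/2)
E
```

```text
t 26.4 loc [   0.4 -231.9  256.1] dpsi 0.001 F [-0.  -0.9  0.4] w -0.2 q [ 0.58  0.58 -0.62  1.52  0.35  1.16  0.08]
dark ctr [   0.5 -170.    76. ] 3261
ptr 2.039267930132044 129 [  -6.4 -157.4   76. ] green 0.474670558076588 248 [  33.5 -156.2   76. ]
turn cw 1.564597372055456 grip dpsi (jaw perp) 0.46847160333714744
```

```bash
sed -i 's/(r<60)&(r>28)/(r<47)\&(r>28)/' h.py; python3 - <<'E'
from h import *
c=wristcam()
for z in(.066,.076): p,g=dialang(c,z); print('turn cw',p-g,'dpsi',p-np.pi/2)
plan([0,-170,150],W[2]+p-np.pi/2,6)
E
```

```text
dark ctr [   0.5 -170.    66. ] 3245
ptr 2.0486763379259396 126 [  -6.5 -157.6   66. ] green 0.6861657665600905 198 [  30.6 -145.    66. ]
turn cw 1.3625105713658492 dpsi 0.47788001113104306
dark ctr [   0.5 -170.    76. ] 3257
ptr 2.040461687492893 130 [  -6.5 -157.4   76. ] green 0.6890103867106661 198 [  29.7 -145.6   76. ]
turn cw 1.3514513007822269 dpsi 0.46966536069799636
[-0.0, -10.3, 17.7] -0.078
[0.8, -10.3, 17.7] -0.078
[1.6, -10.2, 17.7] -0.078
[2.3, -10.0, 17.7] -0.078
[3.1, -9.8, 17.7] -0.078
[3.9, -9.6, 17.7] -0.078
```

```bash
python3 -m jog '[[0,-10.3,17.7,0,0,-0.078,50],[0.8,-10.3,17.7,0,0,-0.078,50],[1.6,-10.2,17.7,0,0,-0.078,50],[2.3,-10,17.7,0,0,-0.078,50],[3,-9.8,17.7,0,0,-0.078,50],[3.9,-9.6,17.7,0,0,-0.078,50],[0,0,20,0,0,0,50],[0,0,10,0,0,0,50],[0,0,0,0,0,0,50],[0,0,0,0,0,0,50]]' >/dev/null
python3 - <<'E'
from h import *
where();plan([0,-170,79],W[2]+.47,1)
E
```

```text
t 27.5 loc [   0.3 -170.3  120.5] dpsi 0.469 F [ 0.3 -0.1 -0.3] w 50.1 q [ 0.54  0.71 -0.67  1.71  0.54  0.91  0.3 ]
[-0.2, -0.4, 41.5] -0.0011
```

```bash
python3 -m jog '[[0,0,15,0,0,0,50],[0,0,15,0,0,0,50],[0,0,11,0,0,0,50],[0,0,0,0,0,0,50],[0,0,0,0,0,0,5],[0,0,0,0,0,0,5],[0,0,0,0,0,0,5],[0,0,0,0,0,0,5],[0,0,0,0,0,0,5],[0,0,0,0,0,0,5]]' 30 >/dev/null
python3 - <<'E'
from h import *
where()
E
```

```text
t 28.5 loc [ 1.000e-01 -1.702e+02  7.950e+01] dpsi 0.469 F [-3.4 -0.   6.1] w 12.8 q [ 0.51  0.76 -0.63  1.73  0.58  0.84  0.26]
```

```bash
python3 -m jog '[[0,0,0,0,0,0.05,5],[0,0,0,0,0,0.12,5],[0,0,0,0,0,0.13,5],[0,0,0,0,0,0.13,5],[0,0,0,0,0,0.13,5],[0,0,0,0,0,0.13,5],[0,0,0,0,0,0.13,5],[0,0,0,0,0,0.13,5],[0,0,0,0,0,0.13,5],[0,0,0,0,0,0.1,5]]' 30 >/dev/null; python3 -m jog '[[0,0,0,0,0,0.1,5],[0,0,0,0,0,0.075,5],[0,0,0,0,0,0,5],[0,0,0,0,0,0,5],[0,0,0,0,0,0,5],[0,0,0,0,0,0,5],[0,0,0,0,0,0,50],[0,0,0,0,0,0,50],[0,0,0,0,0,0,50],[0,0,-25,0,0,0,50]]' 30 >/dev/null
python3 - <<'E'
from h import *
where();plan([0,-232,256],W[2],7)
E
```

```text
t 30.5 loc [  -1.5 -169.5  101.7] dpsi -0.885 F [-0.3 -0.4  0.9] w 50.3 q [ 0.3   0.67 -0.31  1.73  0.27  0.79 -0.84]
[7.0, 5.5, -22.0] -0.1265
[6.3, 6.3, -22.0] -0.1265
[5.4, 7.1, -22.0] -0.1265
[4.5, 7.7, -22.0] -0.1265
[3.5, 8.2, -22.0] -0.1265
[2.4, 8.6, -22.0] -0.1265
[1.3, 8.8, -22.0] -0.1265
```

```bash
python3 -m jog '[[0,0,-30,0,0,0,50],[7,5.5,-18,0,0,-0.126,50],[6.3,6.3,-18,0,0,-0.126,50],[5.4,7.1,-18,0,0,-0.126,50],[4.5,7.7,-18,0,0,-0.126,50],[3.5,8.2,-18,0,0,-0.126,50],[2.4,8.6,-17,0,0,-0.126,50],[1.3,8.8,-17,0,0,-0.126,50],[0,0,0,0,0,0,50],[0,0,0,0,0,0,50]]' >/dev/null
python3 - <<'E'
from h import *
where(); c=wristcam(); save(c,'w11.png'); t=eyes.camera('top'); save(t,'top4.png')
p=dialang(c,.076)[0]; g=dialang(c,.066)[1]; print('remaining cw',p-g); where()
a=c['image'][:,140:500,::-1]; p=proj(t,w2(W,[0,-63,70]))[0].astype(int); b=cv2.resize(t['image'][p[1]-60:p[1]+60,p[0]-50:p[0]+50,::-1],(400,480),interpolation=cv2.INTER_CUBIC)
cv2.imwrite('pics/both2.png',np.hstack([a,b]))
E
```

```text
t 31.5 loc [   1.1 -232.4  257.6] dpsi -0.006 F [ 0.1  1.  -0.4] w 49.8 q [ 0.56  0.57 -0.57  1.52  0.32  1.15  0.1 ]
dark ctr [  -0.7 -169.7   76. ] 3236
ptr 0.712756111264072 128 [  11.1 -160.5   76. ] green 0.6896121733706424 193 [  29.7 -145.5   76. ]
dark ctr [  -0.8 -169.7   66. ] 3227
ptr 0.7064727778805543 124 [  11.  -160.7   66. ] green 0.687725462666857 193 [  30.5 -144.9   66. ]
remaining cw 0.025030648597215044
t 31.6 loc [   1.  -231.9  257.1] dpsi -0.005 F [ 0.4 -0.8 -0. ] w 50.1 q [ 0.56  0.57 -0.57  1.52  0.32  1.15  0.1 ]
```

View pics/both2.png

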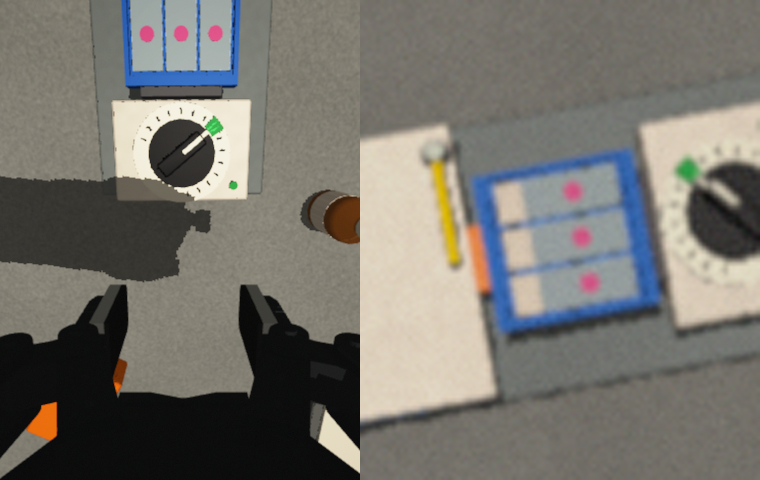

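```bash
python3 -c "
from h import *
print(close_job())"
```

```text
the job is handed in; nothing more can be done
None
```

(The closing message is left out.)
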